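# Close the bench steriliser and hold its guarded lever

### The arm

A 7-joint arm with a two-finger parallel gripper is mounted at the origin on a cart in front of the work surface, level with it; the furniture and walls round the work are solid. World frame = base frame: x ahead of the robot, y to its left, z up, the work surface at z = 0. Lengths are in mm, angles in rad, forces in N, time in s.
With the tool pointing down it reaches from about 425 to 875 mm from the base axis. Payload 8.4 kg.
Tool frame: the origin (TCP) lies at the very end of the fingers, on their centre line; the grasp point (between the pads) lies 19 mm behind it; z points along the fingers, y is the direction in which the jaws open and shut (so a half turn about z gives the same grasp; the last joint's range is limited). The gripper opens to 87 mm and grips with 3 to 60 N. Pads are 19 mm wide; open, the fingers measure 117 mm over their backs; the gripper's body (75 mm by 190 mm) begins 51 mm behind the grasp point.
Start: joints at [1.025, 0.333, 0.04, 1.465, -0.013, 1.343, -0.059], TCP at [280.828, -586.173, 222.546] pointing down, gripper open.
Joint ranges: [-2.58, 2.58], [-0.38, 2.09], [-1.3, 1.39], [0.25, 2.4], [-1.5, 4.64], [0.08, 2.09], [-2.65, 2.65]. Speed limits (rad/s): [2.22, 2.22, 2.79, 2.79, 3.14, 3.14, 3.14].

### API

Orientations are given as a rotation vector (axis times angle).
In Python, from station import bot, imaging, workorder gives the robot as it stands.
- The arm moves only by the shell command python3 -m crank 'ROWS' [FORCE]. ROWS is JSON, a list of rows, each a list of 7 numbers: the opening in per cent of the stroke, from 0 (shut) to 100 (fully open), then the shift along the world's x, y, z in mm, then the turn, a rotation vector about the world's x, y, z in degrees. In form: [[jaw, tx, ty, tz, wx, wy, wz], ...]. A call has 1 to 12 rows; each row shifts and turns the pose as measured when the row begins; what a row does not reach is not made up. A row lasts 1/10 s, in which the tool goes at most 50 mm and 8.59 degrees, less where a joint would pass 70% of its speed; a pose out of reach is approached as far as the arm can. A call with a gripper value outside its range is refused whole. The fingers move at their own pace and stop on an object; FORCE is the grip in N (left out, the last holds). Time passes only in rows, so rows that do not move let the fingers close. It gives the time, the measured TCP pose, the force and the opening at its end, in the units of the state.
- bot.sense(): the state, without advancing time (a new reading comes with each control period).
- imaging.get_image(name): name is "scene" or "top" or "wrist"; returns (picture, depth): 420x560x3 uint8, red, green, blue; 420x560 float32, mm along the optical axis (not along the pixel's ray), 0 where there is no reading.
- imaging.get_calibration(name): a dict with "mtx" (3x3 intrinsics, pixels), "R" (3x3) and "t" (3): a world point X has camera coordinates R X + t. Camera axes: x right, y down, z forward; pixel columns grow to the right and rows downward; lengths in mm; the calibration is good to about 2 mm. A picture is of the moment at which its call begins: read the wrist's pose just before it. get_calibration takes no time and is no camera call; for the wrist camera it gives the pose at the moment of the call.
- workorder.sign_off(): hands the job in, once; it reports no verdict.
The state is a dict: "clock": time; "joint_positions": joint angles; "qd": joint speeds; "tau": joint torques, N m; "tcp_pos": TCP position; "orientation": TCP orientation; "ft_force": force on the tool from outside, world axes, zero at the start; "moment": the same for the moment, N m; "opening": opening from 0.0 (shut) to 1.0 (fully open).
Only numpy, scipy, OpenCV 4.12 (cv2) and the standard library are available. Lean on these libraries where they do the work, as an engineer would, in place of code of your own. Each camera call takes 0.05 s, during which the arm holds its last target. There are 200 camera calls.

### The job

Run the small bench steriliser: first swing its hinged upper shell down until it is fully seated on the lower shell, edge to edge. Then flip the safety catch that blocks the lever all the way over to the outside, and only after that pull the lever all the way towards the front until it stops. It is a hold-to-run lever that springs back, so finish while still holding it fully pulled, with the shell shut and the catch flipped over, and leave the things standing around the machine where they are.

Things in the scene. Friction and masses are not known exactly. Their poses are not given: they have to be found in the camera images.
- steriliser: White-grey machine fixed to the bench, base plate 150 (x) x 350 (y) x 12 mm. Origin: centre of its underside; x to its back, y to its left, z up; front (-x) faces the robot within 0.3 rad. Lengths below are in this frame, mm. Left: chamber 130 x 200, centred y=+60, forceps loose inside below the rim. Right: lever at y=-115 between cheeks 52 high; catch at y=-155 on two posts 84 high (x=+3, -24).
- shell (a joint): Upper shell angle (rad): 0 = seated on the lower shell, edge to edge; starts 0.6 to 1.1 open. Hinge line along y at the back (point shell_hinge). Stiff hinge: the shell stays where it is left and has to be pushed all the way down, about 1 to 3 N at its front.
- shell_hinge (a point): Hinge line of the upper shell, at the middle of the chamber: x = +68, y = +60, z = 52 mm (the height of the rim).
- shell_press (a point): Point on the outer (top) face of the upper shell, on its middle line, 105 mm from the hinge line towards the free front edge (at 133 mm; a lip goes on to 144 mm), 28 mm above the shell's rim plane; 80 mm above the bench when seated. Push here, square to the face. Its frame turns with the shell; z is the face's outward normal.
- catch (a joint): Safety catch angle (rad) about its shaft (along x, y=-155, z=75): 0 = steel bar lies across the front of the lever and blocks it, black paddle upright; grows as the paddle is pushed outwards (-y) and down, which swings the bar up, out of the way; stop at 1.65, paddle flat outwards. Starts 0 to 0.12. Stays where left (friction, 1.5 N at the paddle). Lever free from about 1.0.
- catch_paddle (a point): Point on the inner (+y) face of the catch's black paddle, 28 mm from the shaft axis: at angle 0 it is at x = -45, y = -152, z = 103 mm. The paddle is 22 mm wide along x, 6 mm thick and 40 mm long from the shaft axis (top at z = 115 mm).
- lever (a joint): Lever angle (rad): 0 = at rest, leaning 0.25 rad to the back; 0.75 = pulled fully to the front (-x), a firm stop. A spring pulls it back: about 3 N at the grip at rest, 9 N when fully pulled. With the catch at 0 it moves only about 0.1 rad.
- lever_pivot (a point): Pivot of the lever, hinge axis along y: x = +20, y = -115, z = 30 mm.
- lever_grip (a point): The lever's black T-grip: a round bar 18 mm thick and 50 mm long along y, on top of the steel stem (10 x 12 mm). This point: the bar's centre, 120 mm from the pivot: at rest x = +50, z = 146 mm, fully pulled x = -38, z = 135 mm.
- tape_roll: Bystander: roll of cream plaster tape, 66 mm across, 25 mm high, lying in front of the chamber. Origin: centre of its underside.
- wooden_stamp: Bystander: wooden hand stamp, 27 x 54 x 75 mm, standing to the left of the machine. Origin: centre of its underside.
- small_bottle: Bystander: small white-capped bottle, 48 mm across, 88 mm high, standing to the right of the machine, at least 85 mm outside the catch. Origin: centre of its underside.

How it is judged:
By the outcome, as a careful person would: the job done as asked, in the order asked, and still so for the second after the job is handed in, while the arm keeps its last pose, push and grip.
It also fails if it takes over 54 s, if anything falls off the work surface, if the arm or the gripper's body presses on something with over 40 N, if the wrist force passes 120 N, or if a joint passes its speed limit or range.

## Working session

There is one attempt and no reset: what is moved stays moved. The work goes in short steps, Python scripts to look and compute and a shell command to move; the robot and the scene stay as the last step left them, time stands still between calls to the robot, and variables do not carry over. Pictures are saved under pics/ and viewed, about 8 in all and at most 12, crops included, and the job is handed in when it is done.

```bash
ls; mkdir -p pics; python3 - <<'E'
from station import bot, imaging, workorder
import cv2,numpy as np
s=bot.sense(); print(s)
ims=[]
for n in("scene","top"):
    p,d=imaging.get_image(n); c=imaging.get_calibration(n)
    np.savez(f"{n}0.npz",p=p,d=d,**c); print(n,c)
    cv2.imwrite(f"pics/{n}0.png",p[:,:,::-1])
E
```

```text
pics
{'clock': 0.0, 'joint_positions': array([ 1.02479268,  0.33384419,  0.03984609,  1.46627407, -0.01340339,
        1.34327395, -0.05851553]), 'qd': array([ 0.00051081,  0.00041772, -0.00055735,  0.00086596,  0.00151698,
       -0.00288611,  0.0008321 ]), 'tau': array([ 1.17889408e-04, -6.56361938e+01,  1.33556083e+00, -4.03813505e+01,
       -5.97226247e-02,  4.47352440e-02,  2.17710849e-04]), 'tcp_pos': array([ 280.64654671, -585.78008934,  221.70062302]), 'orientation': array([-3.06208807e+00, -6.95676450e-01,  6.70439346e-04]), 'ft_force': array([-0.47352974,  0.70255638, -0.51882114]), 'moment': array([-0.02066191,  0.0311102 , -0.05963637]), 'opening': 0.9955498282128906}
scene {'mtx': array([[511.43879496,   0.        , 285.56316255],
       [  0.        , 511.43879496, 210.26066114],
       [  0.        ,   0.        ,   1.        ]]), 'R': array([[-0.74725605, -0.66426775, -0.0188877 ],
       [-0.44692058,  0.52338366, -0.72548711],
       [ 0.4918032 , -0.53368333, -0.68797654]]), 't': array([400.2797247 , 316.63945616, 963.67321526])}
top {'mtx': array([[538.04846443,   0.        , 281.66081749],
       [  0.        , 538.04846443, 204.43590804],
       [  0.        ,   0.        ,   1.        ]]), 'R': array([[-0.01955752, -0.99975868,  0.01000468],
       [-0.98932982,  0.0179066 , -0.14458856],
       [ 0.14437452, -0.01272572, -0.98944128]]), 't': array([  12.69024159,  546.79686737, 1514.77076754])}
```

View pics/scene0.png

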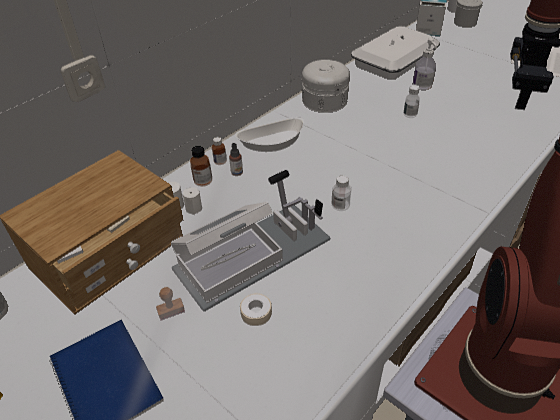

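View pics/top0.png

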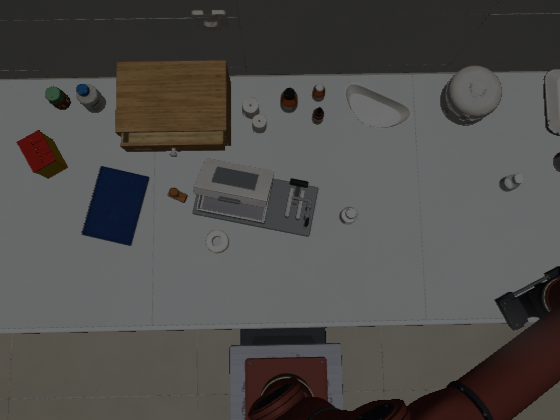

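The scene view shows the open shell at (230,235), the T-grip at (279,177), the catch paddle at (319,208) and the bottle at (342,190). In the top view the base plate runs from (194,216) to (319,182), with the grip at (299,183) and the paddle near (307,222). Next I measure these.

```bash
cat > h.py <<'E'
import numpy as np,cv2
def load(n): return np.load(n+".npz")
def ray(c,u,v,z):
    d=c['R'].T@np.linalg.inv(c['mtx'])@np.array([u,v,1.]); o=-c['R'].T@c['t']
    return o+d*(z-o[2])/d[2]
def cloud(c):
    d=c['d']; v,u=np.mgrid[:d.shape[0],:d.shape[1]]
    k=c['mtx']; P=np.stack([(u-k[0,2])/k[0,0]*d,(v-k[1,2])/k[1,1]*d,d],-1)
    return (P-c['t'])@c['R']
def proj(c,X):
    p=c['mtx']@(c['R']@np.asarray(X,float)+c['t']); return p[:2]/p[2]
def M(pose): # pose x,y,th -> function machine->world
    x,y,t=pose; R=np.array([[np.cos(t),-np.sin(t),0],[np.sin(t),np.cos(t),0],[0,0,1]])
    return lambda p: R@np.asarray(p,float)+[x,y,0]
E
python3 - <<'E'
from h import *
c=load("top0"); p=c['p']; W=cloud(c)
crop=p[150:245,180:365]; cv2.imwrite("pics/topc.png",cv2.resize(crop,None,fx=4.2,fy=4.2,interpolation=cv2.INTER_CUBIC)[:,:,::-1])
for n,u,v in(("FL",194,216),("FR",310,235),("BR",319,182)): print(n,ray(c,u,v,12).round(), W[v,u].round())
g=cv2.cvtColor(p,cv2.COLOR_RGB2GRAY)
m=((W[...,2]>6)&(W[...,2]<200)&(W[...,0]>450)&(W[...,0]<720)&(W[...,1]<300)&(W[...,1]>-200)).astype(np.uint8)
n,l,s,cen=cv2.connectedComponentsWithStats(m)
for i in range(1,n):
    if s[i,4]>40: q=W[l==i]; print(s[i],cen[i].round(1),np.median(q,0).round(),q.min(0).round(),q.max(0).round())
# plate pixels: z 7..17
k=((abs(W[...,2]-12)<5)&(m>0)).astype(np.uint8)
print(cv2.minAreaRect(W[k>0][:,:2].astype(np.float32)))
E
```

```text
FL [521. 259.  12.] [523. 261.   3.]
FR [459. -79.  12.] [460. -80.   1.]
BR [ 616. -110.   12.] [ 618. -111.    2.]
[171 137  54  20 532] [198.2 145.9] [699. 228. 139.] [672. 161.  44.] [720. 300. 166.]
[ 192  154  126   83 6482] [253.3 197.2] [561.  84.  52.] [ 456. -104.    6.] [708. 266. 165.]
[180 192   7  11  59] [182.6 196.8] [577. 291.  21.] [563. 282.   6.] [592. 300.  30.]
[339 206  16  19 235] [347.  215.1] [ 509. -182.   64.] [ 489. -200.    6.] [ 537. -165.   96.]
[206 227  23  14 159] [216.7 234.7] [463. 193.  24.] [451. 161.   6.] [488. 223.  36.]
((583.410400390625, 50.016387939453125), (268.26727294921875, 496.9454040527344), 0.5399009585380554)
```

View pics/topc.png

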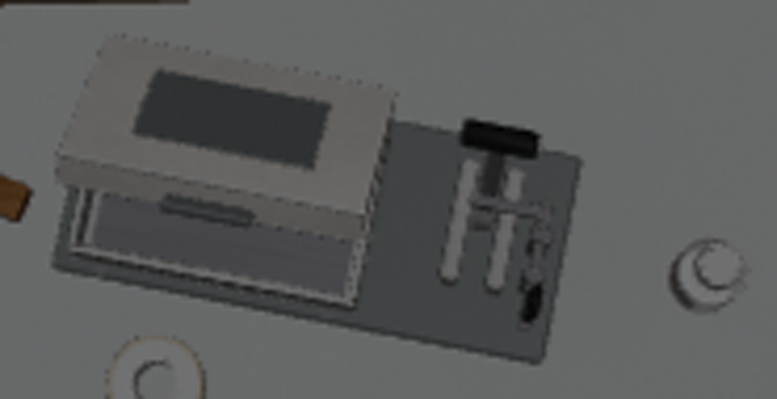

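The enlarged top view shows the plate corners at crop pixels (52,268), (542,363) and (581,158), the black T-grip centred at (502,138) and the paddle at (532,302). The bar crosses the lever at (505,205). Next I fit the pose.

```bash
python3 - <<'E'
from h import *
from scipy.optimize import least_squares
c=load("top0"); s=load("scene0")
def bl(c,box,mx,thr):
    x0,y0,x1,y1=box; q=c['p'][y0:y1,x0:x1].max(2)<thr
    n,l,st,ce=cv2.connectedComponentsWithStats(q.astype(np.uint8)); i=1+np.argmax(st[1:,4]); print(st[i],ce[i]+[x0,y0]); return ce[i]+[x0,y0]
gt=bl(c,(285,172,315,192),0,30); pt=bl(c,(298,212,314,232),0,30)
gs=bl(s,(262,165,296,190),0,45); ps=bl(s,(310,195,328,222),0,45)
px=lambda u,v:(180+(u+.5)/4.2-.5,150+(v+.5)/4.2-.5)
cor=[(px(52,268),(-75,175)),(px(542,363),(-75,-175)),(px(581,158),(75,-175))]
Ws=[(ray(c,*a,12)[:2],b) for a,b in cor]+[(ray(c,*gt,150)[:2],(50,-115))]
f=lambda p:np.concatenate([M(p)([*b,0])[:2]-a for a,b in Ws])
r=least_squares(f,[560,80,-.2]); print(r.x,r.fun.round(1)); T=M(r.x); np.save("pose.npy",r.x)
for n,X,a,b in(("grip",(50,-115,146),gt,gs),("paddle",(-45,-155,100),pt,ps)):
    print(n,T(X).round(),"top",proj(c,T(X)).round(1),a.round(1),"scene",proj(s,T(X)).round(1),b.round(1))
for n,X in(("hinge",(68,60,52)),("pad",(-45,-152,103)),("piv",(20,-115,30))):print(n,T(X).round(1))
# scene corners check
for X in((-75,175,12),(-75,-175,12),(75,-175,12)): print("scene corner",proj(s,T(X)).round(1))
# shell angle: cloud in machine frame, top cam, y within shell
for nm in("top0","scene0"):
    q=load(nm);W=cloud(q); m=(q['d']>0)
    P=W[m]-[r.x[0],r.x[1],0]; P=P@M([0,0,r.x[2]])(np.eye(3)).T if 0 else P
    t=r.x[2];Rm=np.array([[np.cos(t),-np.sin(t),0],[np.sin(t),np.cos(t),0],[0,0,1]]); P=P@Rm
    k=(abs(P[:,1]-60)<70)&(P[:,2]>70)&(abs(P[:,0])<160)&(P[:,2]<220); P=P[k]; print(nm,k.sum(),P.min(0),P.max(0))
    for z in range(70,215,10):
        a=P[abs(P[:,2]-z)<5]; 
        if len(a): print(z,len(a),np.percentile(a[:,0],[5,50,95]).round())
E
```

```text
[  5   7  18   9 116] [298.67241379 182.84482759]
[ 6  6  5  9 28] [306.32142857 221.85714286]
[  7   5  20  14 143] [278.45454545 176.72027972]
[ 4  5  9 16 96] [318.0625     207.54166667]
[ 5.65184985e+02  7.96997862e+01 -2.13800940e-01] [-0.1  1.5 -1.6 -0.5  0.9 -1.   0.8 -0. ]
grip [590. -43. 146.] top [298.6 182.8] [298.7 182.8] scene [279.3 177.5] [278.5 176.7]
paddle [488. -62. 100.] top [305.7 221.8] [306.3 221.9] scene [318.3 207.3] [318.1 207.5]
hinge [644.4 123.9  52. ]
pad [489.  -59.3 103. ]
piv [560.3 -36.9  30. ]
scene corner [203.4 310.8]
scene corner [331.8 237.6]
scene corner [294.1 203.6]
top0 2141 [-37.77806517  -9.97235583  71.33957832] [159.90132191 129.9932002  173.24812152]
70 22 [ 80.  83. 143.]
80 129 [71. 77. 82.]
90 174 [ 60.  68. 111.]
100 186 [ 49.  57. 141.]
110 177 [ 38.  45. 121.]
120 197 [ 26.  34. 110.]
130 213 [ 14.  22. 112.]
140 336 [-31.   6. 130.]
150 458 [-35. -17. 109.]
160 208 [-21. -14. 119.]
170 41 [145. 152. 159.]
scene0 1629 [-37.49627446  -9.88627398  74.34447808] [159.990513   129.98867502 171.85084209]
70 1 [87. 87. 87.]
80 38 [76. 80. 85.]
90 31 [ 65.  74. 115.]
100 69 [ 54.  63. 115.]
110 72 [ 44.  52. 115.]
120 82 [ 31.  39. 115.]
130 93 [ 19.  28. 155.]
140 329 [-30. -23. 151.]
150 637 [-34. -19. 115.]
160 227 [-17. -12. 150.]
170 50 [147. 153. 159.]
```

The pose fit is good: residuals are under 2 mm, and the scene view agrees within 1 px. The machine is at (565, 80) with yaw -0.214, and the shell is open about 0.75. I set off with the fingers shut, travelling high towards the shell.

```bash
cat > st.py <<'E'
# usage: st.py mx my mz [tool lean deg] : TCP in machine frame, delta to a target in world mm, turn in deg
import sys; from h import *; from station import bot
from scipy.spatial.transform import Rotation as Ro
s=bot.sense(); p=np.load("pose.npy"); T=M(p); Rm=Ro.from_euler('z',p[2])
print("t",round(s['clock'],2),"tcpM",Rm.inv().apply(s['tcp_pos']-[p[0],p[1],0]).round(1),"W",s['tcp_pos'].round(1),"F_M",Rm.inv().apply(s['ft_force']).round(1),"op",round(s['opening'],3),"j",s['joint_positions'].round(2))
R=Ro.from_rotvec(s['orientation'])
if len(sys.argv)>3:
    a=[float(x) for x in sys.argv[1:]]; lean=np.radians(a[3] if len(a)>3 else 0)
    # jaws along machine x: tool x=+my, tool y=+mx, z=down; lean>0: body towards robot
    G=Rm*Ro.from_euler('y',-lean)*Ro.from_matrix(np.array([[0,1,0],[1,0,0],[0,0,-1]]))
    print("d",(T(a[:3])-s['tcp_pos']).round(1),"turn",np.degrees((G*R.inv()).as_rotvec()).round(1))
E
python3 -m crank '[[0,13,30,5,0,0,2.2],[0,13,30,5,0,0,2.2],[0,13,30,5,0,0,2.2],[0,13,30,5,0,0,2.2],[0,13,30,5,0,0,2.2],[0,13,30,5,0,0,2.2],[0,13,30,5,0,0,2.2],[0,13,30,5,0,0,2.2],[0,13,30,5,0,0,2.2],[0,13,30,5,0,0,2.2],[0,13,30,5,0,0,2.2],[0,13,30,5,0,0,2.2]]' 30; python3 st.py 8 60 175
```

```text
clock: 1.3
tcp_pos: [434.1, -213.4, 277.4]
orientation: [-2.81, -1.387, 0.014]
ft_force: [1.2, 0.2, 0.0]
opening: 0.031
t 1.3 tcpM [ -65.9 -314.2  277.4] W [ 434.1 -213.4  277.4] F_M [1.1 0.4 0. ] op 0.031 j [ 0.66 -0.01 -0.29  1.75 -0.    1.41 -0.29]
d [ 151.6  350.  -102.4] turn [-0.  -0.7 25.2]
```

```bash
python3 -m crank '[[0,15,35,-3,0,0,2.5],[0,15,35,-3,0,0,2.5],[0,15,35,-3,0,0,2.5],[0,15,35,-3,0,0,2.5],[0,15,35,-3,0,0,2.5],[0,15,35,-3,0,0,2.5],[0,15,35,-3,0,0,2.5],[0,15,35,-3,0,0,2.5],[0,15,35,-3,0,0,2.5],[0,15,35,-3,0,0,2.5],[0,0,0,0,0,0,0]]'; python3 st.py 8 60 175
python3 - <<'E'
from station import imaging
import cv2
p,d=imaging.get_image("scene"); cv2.imwrite("pics/s1.png",cv2.resize(p[110:330,130:400],None,fx=2.5,fy=2.5)[:,:,::-1])
E
```

```text
clock: 2.4
tcp_pos: [586.1, 155.9, 244.3]
orientation: [-2.421, -1.989, 0.018]
ft_force: [-0.6, 0.5, -0.6]
opening: 0.002
t 2.4 tcpM [  4.3  78.9 244.3] W [586.1 155.9 244.3] F_M [-0.7  0.3 -0.6] op 0.002 j [ 0.18  0.31 -0.63  1.5   0.18  1.4  -0.66]
d [ -0.4 -19.2 -69.3] turn [ 0.1 -0.8 -1.1]
```

View pics/s1.png

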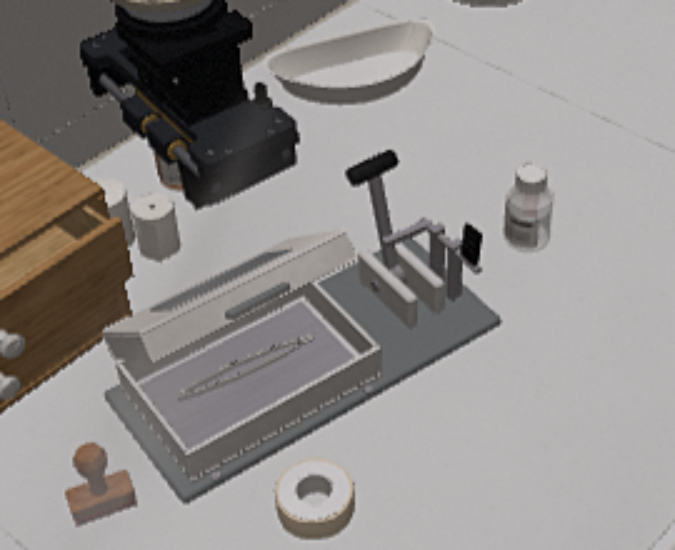

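The view shows the gripper above the half-open shell, with its body long axis along machine x as intended. The T-grip is at (372,165), the paddle at (473,243) and the bottle at (530,205), all clear of it. I descend onto the shell and follow its arc.

```bash
python3 -m crank '[[0,0,-10,-20,0,0,0],[0,0,-9,-20,0,0,0],[0,0,0,-15,0,0,0],[0,0,0,-10,0,0,0],[0,0,0,-6,0,0,0],[0,-2,0,-6,0,0,0]]'; python3 st.py -5 60 150
python3 -m crank '[[0,-4,1,-6,0,0,0],[0,-4,1,-6,0,0,0],[0,-4,1,-6,0,0,0],[0,-4,1,-6,0,0,0]]'; python3 st.py -42 60 80
```

```text
clock: 3.05
tcp_pos: [584.2, 130.7, 165.1]
orientation: [-2.431, -1.982, 0.02]
ft_force: [0.2, 0.4, 0.0]
opening: 0.007
t 3.05 tcpM [  7.7  53.8 165.1] W [584.2 130.7 165.1] F_M [0.1 0.4 0. ] op 0.007 j [ 0.2   0.34 -0.61  1.63  0.2   1.25 -0.65]
d [-11.1   8.7 -15.1] turn [ 0.2 -0.7 -0.6]
clock: 3.45
tcp_pos: [567.8, 135.9, 140.9]
orientation: [-2.432, -1.983, 0.016]
ft_force: [0.9, 0.0, 1.3]
opening: 0.005
t 3.45 tcpM [ -9.4  55.4 140.9] W [567.8 135.9 140.9] F_M [0.9 0.2 1.3] op 0.005 j [ 0.2   0.33 -0.62  1.7   0.2   1.19 -0.67]
d [-30.9  11.4 -60.9] turn [ 0.2 -0.6 -0.6]
```

```bash
python3 -m crank '[[0,-4,1,-6,0,0,0],[0,-4,1,-6,0,0,0],[0,-4,1,-6,0,0,0],[0,-4,1,-6,0,0,0],[0,-3,1,-6,0,0,0],[0,-3,1,-6,0,0,0],[0,-2,1,-6,0,0,0],[0,-1,0,-6,0,0,0]]'; python3 st.py -42 60 80
```

```text
clock: 4.25
tcp_pos: [539.8, 143.8, 88.9]
orientation: [-2.432, -1.984, 0.016]
ft_force: [-1.5, -0.2, 1.1]
opening: 0.004
t 4.25 tcpM [-38.4  57.2  88.9] W [539.8 143.8  88.9] F_M [-1.4 -0.5  1.1] op 0.004 j [ 0.19  0.33 -0.62  1.81  0.22  1.08 -0.72]
d [-3.   3.5 -8.9] turn [ 0.2 -0.6 -0.7]
```

```bash
python3 -m crank '[[0,0,0,-4,0,0,0],[0,0,0,-3,0,0,0],[0,0,0,-3,0,0,0],[0,0,0,-3,0,0,0],[0,0,0,-3,0,0,0]]'; python3 st.py -42 60 80
```

```text
clock: 4.75
tcp_pos: [539.4, 144.0, 80.1]
orientation: [-2.434, -1.986, 0.021]
ft_force: [-15.2, -5.6, 34.0]
opening: 0.004
t 4.75 tcpM [-38.9  57.4  80.1] W [539.4 144.   80.1] F_M [-13.7  -8.7  34. ] op 0.004 j [ 0.18  0.34 -0.62  1.82  0.23  1.07 -0.73]
d [-2.5  3.2 -0.1] turn [ 0.5 -0.6 -0.7]
```

The shell seats: 34 N at z = 80.1, where the seated face should be at 80. I lift off and move over to the catch's inner side, looking on the way.

```bash
python3 -m crank '[[0,0,0,25,0,0,0],[0,0,0,40,0,0,0],[0,0,0,30,0,0,0],[0,-10,-35,0,0,0,0],[0,-10,-35,0,0,0,0],[0,-10,-35,0,0,0,0],[0,-10,-35,0,0,0,0],[0,-11,-35,0,0,0,0],[0,0,0,0,0,0,0]]'; python3 st.py -52 -132 130
python3 - <<'E'
from station import imaging
import cv2,numpy as np
p,d=imaging.get_image("scene"); np.savez("scene1.npz",p=p,d=d,**imaging.get_calibration("scene"))
cv2.imwrite("pics/s2.png",cv2.resize(p[150:320,150:370],None,fx=3.5,fy=3.5)[:,:,::-1])
E
```

```text
clock: 5.65
tcp_pos: [487.3, -35.6, 180.9]
orientation: [2.429, 1.988, -0.013]
ft_force: [-0.1, -0.0, -0.2]
opening: 0.002
t 5.65 tcpM [ -51.6 -129.2  180.9] W [487.3 -35.6 180.9] F_M [-0.1 -0.1 -0.2] op 0.002 j [ 0.49  0.07 -0.53  1.88  0.04  1.21 -0.25]
d [ -1.   -2.7 -50.9] turn [ 0.4 -0.3 -0.8]
```

View pics/s2.png

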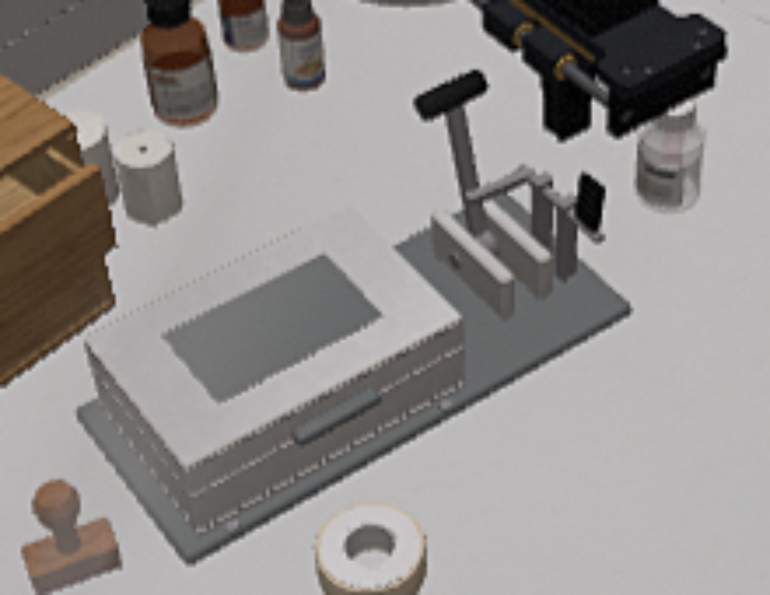

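The shell is shut: its seam line is closed along the front from (190,500) to (460,360). The shut fingers at (568,115) are above the inner side of the paddle at (590,200). I descend and push outwards.

```bash
python3 -m crank '[[0,0,-2,-30,0,0,0],[0,0,0,-25,0,0,0],[0,0,0,-20,0,0,0],[0,0,0,-10,0,0,0],[0,-1,-5,0,0,0,0],[0,-1,-5,0,0,0,0],[0,-1,-5,0,0,0,0]]'; python3 st.py -52 -160 100
```

```text
clock: 6.4
tcp_pos: [488.8, -45.0, 96.0]
orientation: [2.419, 1.997, -0.001]
ft_force: [-0.5, 0.1, -0.2]
opening: 0.006
t 6.4 tcpM [ -48.2 -138.1   96. ] W [488.8 -45.   96. ] F_M [-0.5  0.  -0.2] op 0.006 j [ 0.49  0.16 -0.52  1.98  0.1   1.03 -0.27]
d [ -8.4 -20.6   4. ] turn [ 0.3  0.1 -1.3]
```

```bash
python3 -m crank '[[0,-3,-6,0,0,0,0],[0,-3,-6,0,0,0,0],[0,-2,-6,0,0,0,0],[0,-1,-6,0,0,0,0],[0,-1,-6,-1,0,0,0]]'; python3 st.py -50 -170 88
```

```text
clock: 6.9
tcp_pos: [479.9, -77.4, 97.9]
orientation: [2.417, 1.994, 0.005]
ft_force: [-0.6, 1.6, 0.4]
opening: 0.006
t 6.9 tcpM [ -50.  -171.6   97.9] W [479.9 -77.4  97.9] F_M [-0.9  1.5  0.4] op 0.006 j [ 0.53  0.14 -0.5   1.99  0.08  1.02 -0.19]
d [ 0.4  1.6 -9.9] turn [ 0.3  0.5 -1.3]
```

```bash
python3 -m crank '[[0,0,-1,-6,0,0,0],[0,0,-2,-6,0,0,0],[0,0,-1,-5,0,0,0],[0,0,0,-4,0,0,0],[0,0,0,-3,0,0,0]]'; python3 st.py -50 -178 76
python3 -m crank '[[0,0,0,-3,0,0,0],[0,0,0,-3,0,0,0],[0,0,0,-3,0,0,0]]';python3 st.py
```

```text
clock: 7.4
tcp_pos: [479.9, -84.2, 74.2]
orientation: [2.418, 1.99, 0.002]
ft_force: [-18.3, 1.6, 51.4]
opening: 0.007
t 7.4 tcpM [ -48.5 -178.3   74.2] W [479.9 -84.2  74.2] F_M [-18.2  -2.3  51.4] op 0.007 j [ 0.53  0.17 -0.49  2.01  0.11  0.97 -0.2 ]
d [-1.4  0.6  1.8] turn [ 0.4  0.4 -1.2]
clock: 7.7
tcp_pos: [480.0, -84.3, 74.3]
orientation: [2.416, 1.988, -0.006]
ft_force: [-20.2, 2.3, 48.5]
opening: 0.002
t 7.7 tcpM [ -48.4 -178.3   74.3] W [480.  -84.3  74.3] F_M [-20.2  -2.1  48.5] op 0.002 j [ 0.53  0.17 -0.49  2.01  0.11  0.98 -0.21]
```

The catch is at its stop: tip z = 74 with a firm reaction. I lift off and go above the T-grip with the jaws part open.

```bash
python3 -m crank '[[0,0,0,20,0,0,0],[0,0,0,35,0,0,0],[0,0,0,40,0,0,0],[60,0,0,35,0,0,0],[60,22,8,0,0,0,0],[60,22,8,0,0,0,0],[60,22,8,0,0,0,0],[60,22,8,0,0,0,-1],[60,21,8,0,0,0,0],[60,0,0,0,0,0,0]]' 30; python3 st.py 50 -115 136
python3 - <<'E'
from station import imaging
import cv2,numpy as np
o=[]
p,d=imaging.get_image("scene"); o.append(cv2.resize(p[150:280,230:370],(420,390)))
p,d=imaging.get_image("wrist"); o.append(cv2.resize(p,(380,285)))
b=np.zeros((390,800,3),np.uint8); b[:,:420]=o[0]; b[:285,420:]=o[1]
cv2.imwrite("pics/s3.png",b[:,:,::-1])
E
```

```text
clock: 8.7
tcp_pos: [592.1, -41.5, 207.4]
orientation: [2.432, 1.967, -0.009]
ft_force: [-0.2, 0.0, 0.4]
opening: 0.544
t 8.7 tcpM [  52.  -112.7  207.4] W [592.1 -41.5 207.4] F_M [-0.2 -0.   0.4] op 0.544 j [ 0.43  0.27 -0.53  1.61  0.15  1.3  -0.34]
d [ -2.5  -1.8 -71.4] turn [ 0.8  0.2 -0.2]
```

View pics/s3.png

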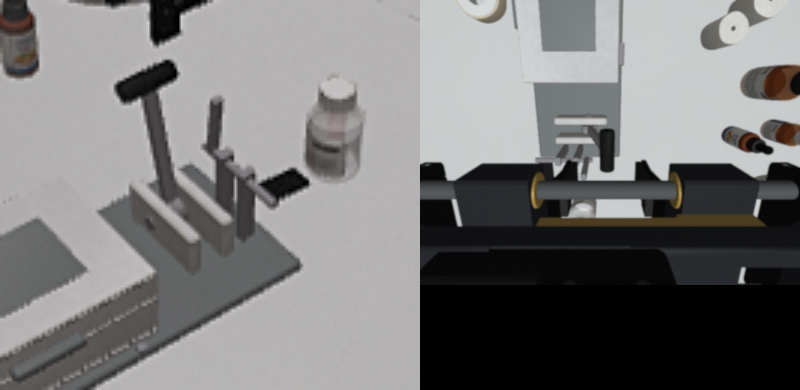

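The catch is flipped fully: the paddle lies flat outwards at (285,182) and the bar stands upright at (215,120). In the wrist view the T-grip at (607,150) sits between the fingers. I descend and grip.

```bash
python3 -m crank '[[60,-2,-2,-25,0,0,0],[60,0,0,-25,0,0,0],[60,0,0,-14,0,0,0],[60,0,0,-6,0,0,0],[60,0,0,-3,0,0,0],[0,0,0,0,0,0,0],[0,0,0,0,0,0,0],[0,0,0,0,0,0,0],[0,0,0,0,0,0,0],[0,0,0,0,0,0,0]]' 30; python3 st.py 30 -115 139
```

```text
clock: 9.8
tcp_pos: [587.7, -47.9, 136.5]
orientation: [2.431, 1.959, -0.007]
ft_force: [4.1, -1.4, 1.1]
opening: 0.229
t 9.8 tcpM [  49.1 -119.9  136.5] W [587.7 -47.9 136.5] F_M [ 4.3 -0.5  1.1] op 0.229 j [ 0.43  0.31 -0.52  1.71  0.19  1.16 -0.36]
d [-17.6   8.8   2.5] turn [1.1 0.5 0. ]
```

```bash
python3 -m crank '[[0,-8.8,2.4,1.5,-0.5,-2.4,0],[0,-8.8,2.4,1.5,-0.5,-2.4,0],[0,-8.8,2.4,1,-0.5,-2.4,0],[0,-8.8,2.4,0.5,-0.5,-2.4,0]]' 40; python3 st.py 15 -117 140.5 10
python3 -m crank '[[0,-8.8,2.4,0,-0.5,-2.4,0],[0,-8.8,2.4,-0.5,-0.5,-2.4,0],[0,-8.8,2.4,-1.5,-0.5,-2.4,0]]'; python3 st.py -34 -117 126 25
```

```text
clock: 10.2
tcp_pos: [556.7, -41.3, 140.4]
orientation: [2.321, 1.862, 0.169]
ft_force: [9.2, -2.0, -11.4]
opening: 0.192
t 10.2 tcpM [  17.4 -120.   140.4] W [556.7 -41.3 140.4] F_M [  9.4   0.  -11.4] op 0.192 j [ 0.47  0.11 -0.54  1.94  0.16  0.93 -0.37]
d [-1.7  3.5  0.1] turn [1.  1.1 0.3]
clock: 10.5
tcp_pos: [530.8, -35.6, 136.8]
orientation: [2.233, 1.788, 0.29]
ft_force: [16.5, -3.1, -19.2]
opening: 0.193
t 10.5 tcpM [  -9.1 -120.   136.8] W [530.8 -35.6 136.8] F_M [ 16.8   0.5 -19.2] op 0.193 j [ 0.48 -0.04 -0.55  2.11  0.13  0.75 -0.38]
d [-23.7   8.2 -10.8] turn [-0.7 -5.9  0.5]
```

```bash
python3 -m crank '[[0,-8.8,2.4,-4,-0.5,-2.4,0],[0,-8.8,2.4,-5,-0.4,-2,0]]'; python3 st.py -34 -117 126 25
python3 -m crank '[[0,-7,1.5,-5,-0.3,-1.5,0],[0,-6,1.3,-4,0,0,0]]'; python3 st.py -34 -117 126 25
```

```text
clock: 10.7
tcp_pos: [517.7, -32.6, 131.8]
orientation: [2.171, 1.735, 0.37]
ft_force: [11.2, -7.1, -0.5]
opening: 0.195
t 10.7 tcpM [ -22.5 -119.8  131.8] W [517.7 -32.6 131.8] F_M [12.4 -4.6 -0.5] op 0.195 j [ 0.48 -0.12 -0.56  2.22  0.12  0.62 -0.4 ]
d [-10.6   5.2  -5.8] turn [ 0.3 -0.5  0.6]
clock: 10.9
tcp_pos: [510.1, -31.0, 128.5]
orientation: [2.141, 1.71, 0.407]
ft_force: [19.2, -6.5, -11.6]
opening: 0.201
t 10.9 tcpM [ -30.4 -119.9  128.5] W [510.1 -31.  128.5] F_M [ 20.1  -2.3 -11.6] op 0.201 j [ 0.48 -0.17 -0.57  2.28  0.12  0.56 -0.42]
d [-2.9  3.6 -2.5] turn [0.7 2.  0.6]
```

```bash
python3 -m crank '[[0,-8,1.8,-5,0,0,0],[0,-8,1.8,-5,0,0,0]]'; python3 st.py -34 -117 126 25
python3 -m crank '[[0,-10,2,-5,0,0,0],[0,-10,2,-5,0,0,0]]'; python3 st.py -34 -117 126 25
```

```text
clock: 11.1
tcp_pos: [507.2, -29.6, 128.9]
orientation: [2.122, 1.693, 0.438]
ft_force: [56.5, -18.5, -24.3]
opening: 0.192
t 11.1 tcpM [ -33.5 -119.1  128.9] W [507.2 -29.6 128.9] F_M [ 59.2  -6.1 -24.3] op 0.192 j [ 0.47 -0.19 -0.57  2.31  0.11  0.52 -0.42]
d [-0.   2.2 -2.9] turn [0.8 3.9 0.6]
clock: 11.3
tcp_pos: [505.1, -27.7, 133.4]
orientation: [2.098, 1.671, 0.481]
ft_force: [58.0, -17.8, -27.4]
opening: 0.193
t 11.3 tcpM [ -35.9 -117.7  133.4] W [505.1 -27.7 133.4] F_M [ 60.5  -5.1 -27.4] op 0.193 j [ 0.47 -0.23 -0.57  2.34  0.1   0.47 -0.42]
d [ 2.   0.3 -7.4] turn [0.7 6.3 0.5]
```

The lever is at its stop (60 N), but I pushed too hard and the tool crept upwards on the bar. I ease off, recover the height and tilt, and look.

```bash
python3 -m crank '[[0,-2,0.5,-5,0.5,2.5,0],[0,-2,0.5,-5,0.5,2.5,0],[0,-3,0.6,-4,0.3,2,0]]' 50; python3 st.py -34 -117 126 25
python3 - <<'E'
from station import imaging
import cv2,numpy as np
o=[]
p,d=imaging.get_image("scene"); o.append(cv2.resize(p[150:280,230:370],(420,390)))
p,d=imaging.get_image("wrist"); o.append(cv2.resize(p,(380,285)))
b=np.zeros((390,800,3),np.uint8); b[:,:420]=o[0]; b[:285,420:]=o[1]
cv2.imwrite("pics/s4.png",b[:,:,::-1])
E
```

```text
clock: 11.6
tcp_pos: [514.1, -29.6, 138.1]
orientation: [2.159, 1.717, 0.412]
ft_force: [6.5, -5.0, 3.6]
opening: 0.192
t 11.6 tcpM [ -26.8 -117.7  138.1] W [514.1 -29.6 138.1] F_M [ 7.4 -3.5  3.6] op 0.192 j [ 0.47 -0.16 -0.55  2.25  0.08  0.59 -0.38]
d [ -6.9   2.2 -12.1] turn [-0.2  1.4  0.7]
```

View pics/s4.png

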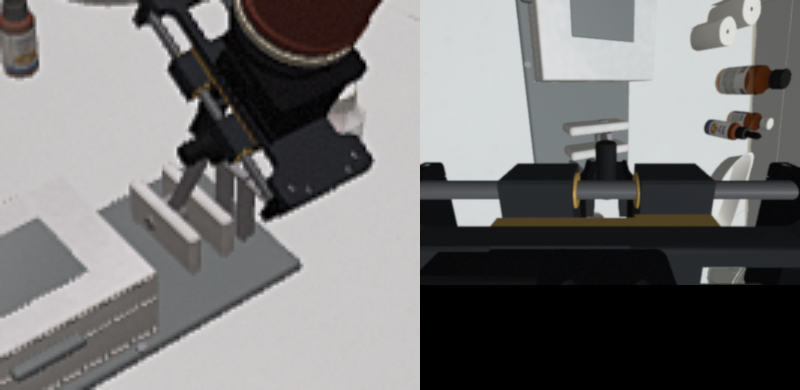

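The view shows the lever leaning far forward with the bar between the fingers, the bar low in the jaws. The pads hold it only by their ends (TCP at bar height). I open a little, with the rear finger still holding the bar, go deeper along the tool axis and regrip.

```bash
python3 -m crank '[[30,0,0,0,0,0,0],[30,0,0,0,0,0,0],[30,2,-0.4,-5,0,0,0],[30,2,-0.4,-5,0,0,0],[30,2,-0.4,-4,0,0,0]]' 40; python3 st.py -22 -117 126 25
```

```text
clock: 12.2
tcp_pos: [535.8, -31.5, 140.1]
orientation: [2.136, 1.698, 0.446]
ft_force: [4.6, -1.7, 9.2]
opening: 0.297
t 12.2 tcpM [  -5.1 -114.9  140.1] W [535.8 -31.5 140.1] F_M [ 4.9 -0.7  9.2] op 0.297 j [ 0.48 -0.13 -0.56  2.24  0.13  0.54 -0.42]
d [-16.9   1.5 -14.1] turn [-0.1  3.5  0.6]
```

The bar may be under the fingertips now (+9 N upwards). I lift clear, let the lever return and regrip deeper and better aligned.

```bash
python3 -m crank '[[60,0,0,25,0,0,0],[60,0,0,35,0.8,4,0],[60,5,-1,20,1.3,6,0],[60,10,-2,0,1.3,6,0],[60,15,-3,0,1.3,6,0],[60,10,-2,0,1.3,6,0],[60,8,-2,0,1,5,0],[60,0,0,0,0,0,0]]' 40; python3 st.py 45 -115 200 -9
python3 - <<'E'
from station import imaging
import cv2,numpy as np
p,d=imaging.get_image("scene"); cv2.imwrite("pics/s5.png",cv2.resize(p[130:300,150:370],None,fx=3.5,fy=3.5)[:,:,::-1])
E
```

```text
clock: 13.0
tcp_pos: [585.3, -42.5, 226.4]
orientation: [-2.389, -1.899, 0.101]
ft_force: [-0.8, -0.5, 0.5]
opening: 0.598
t 13.0 tcpM [  45.6 -115.1  226.4] W [585.3 -42.5 226.4] F_M [-0.7 -0.6  0.5] op 0.598 j [ 0.4   0.33 -0.49  1.5   0.12  1.46 -0.32]
d [ -0.6   0.2 -26.4] turn [0.4 2.7 0.8]
```

View pics/s5.png

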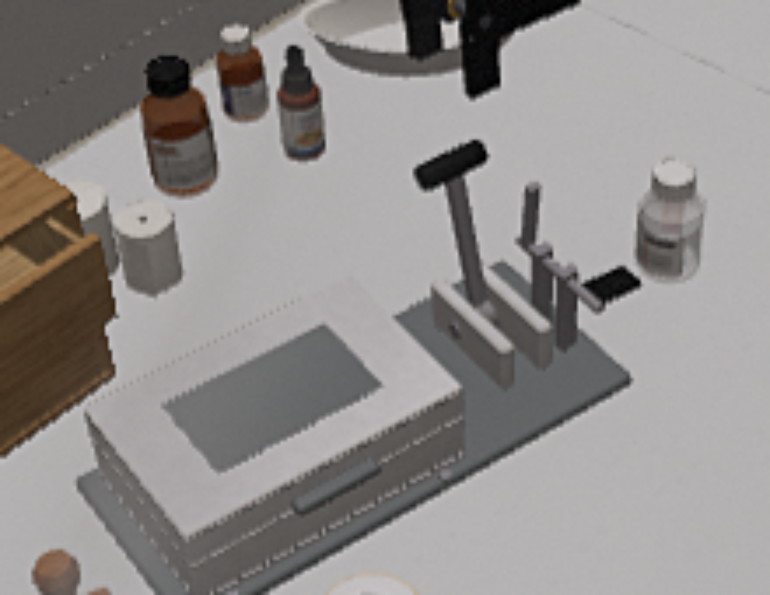

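The view shows the lever back at rest (grip at (452,165)), the catch still flipped (paddle flat at (612,283)) and the shell shut. I descend about 14 mm deeper than bar centre and grip.

```bash
python3 -m crank '[[60,1,0,-30,0,0,0],[60,0,0,-30,0,0,0],[60,0,0,-20,0,0,0],[60,0,0,-10,0,0,0],[60,0,0,-5,0,0,0],[0,0,0,0,0,0,0],[0,0,0,0,0,0,0],[0,0,0,0,0,0,0],[0,0,0,0,0,0,0]]' 50; python3 st.py 46 -115 131 -9
```

```text
clock: 13.95
tcp_pos: [586.0, -39.5, 137.0]
orientation: [-2.398, -1.914, 0.08]
ft_force: [2.4, -0.5, -2.7]
opening: 0.325
t 13.95 tcpM [  45.7 -112.   137. ] W [586.  -39.5 137. ] F_M [ 2.5  0.1 -2.7] op 0.325 j [ 0.4   0.37 -0.49  1.63  0.15  1.27 -0.35]
d [-0.3 -3.  -6. ] turn [0.6 3.9 0.6]
```

```bash
python3 -m crank '[[45,0,-1,-5,0,0,0],[45,0,-1,-4,0,0,0],[0,0,0,-2,0,0,0],[0,0,0,0,0,0,0],[0,0,0,0,0,0,0],[0,0,0,0,0,0,0],[0,0,0,0,0,0,0]]' 50; python3 st.py 46 -115 131 -9
```

```text
clock: 14.65
tcp_pos: [588.0, -42.1, 126.0]
orientation: [-2.401, -1.916, 0.075]
ft_force: [2.5, 0.3, -3.9]
opening: 0.187
t 14.65 tcpM [  48.1 -114.2  126. ] W [588.  -42.1 126. ] F_M [ 2.4  0.8 -3.9] op 0.187 j [ 0.4   0.39 -0.49  1.64  0.16  1.24 -0.35]
d [-2.2 -0.3  5. ] turn [0.6 4.1 0.6]
```

```bash
python3 -m crank '[[0,-7.8,1.7,1,-0.6,-2.8,0],[0,-7.8,1.7,1,-0.6,-2.8,0],[0,-7.8,1.7,0.5,-0.6,-2.8,0],[0,-7.8,1.7,0.5,-0.6,-2.8,0],[0,-7.8,1.7,0,-0.6,-2.8,0]]' 50; python3 st.py 15 -115 130 8
python3 -m crank '[[0,-7.8,1.7,-1,-0.6,-2.8,0],[0,-7.8,1.7,-1.5,-0.6,-2.8,0],[0,-7.8,1.7,-2,-0.6,-2.8,0]]'; python3 st.py -28 -115 118 28
```

```text
clock: 15.15
tcp_pos: [554.7, -34.9, 129.1]
orientation: [2.344, 1.87, 0.187]
ft_force: [12.1, -0.6, -15.6]
opening: 0.188
t 15.15 tcpM [  14.  -114.2  129.1] W [554.7 -34.9 129.1] F_M [ 12.    1.9 -15.6] op 0.188 j [ 0.45  0.12 -0.52  1.95  0.13  0.91 -0.36]
d [ 0.8 -1.   0.9] turn [-0.1  2.6  0.5]
clock: 15.45
tcp_pos: [534.6, -30.4, 125.5]
orientation: [2.234, 1.784, 0.334]
ft_force: [18.7, -2.4, -19.1]
opening: 0.189
t 15.45 tcpM [  -6.5 -114.1  125.5] W [534.6 -30.4 125.5] F_M [ 18.8   1.7 -19.1] op 0.189 j [ 0.46 -0.03 -0.54  2.14  0.11  0.69 -0.37]
d [-21.2   3.7  -7.5] turn [-2.6 -7.5  0.3]
```

```bash
python3 -m crank '[[0,-8.5,1.7,-4,-0.5,-2.2,0],[0,-8.5,1.7,-4,-0.5,-2.2,0],[0,-8.5,1.7,-4,-0.4,-2,0]]'; python3 st.py -28 -115 118 28
python3 -m crank '[[0,-7,1.5,-4,-0.2,-1,0]]'; python3 st.py -28 -115 118 28
```

```text
clock: 15.75
tcp_pos: [514.8, -26.0, 117.9]
orientation: [2.141, 1.711, 0.447]
ft_force: [40.2, -7.9, -25.5]
opening: 0.187
t 15.75 tcpM [ -26.8 -114.   117.9] W [514.8 -26.  117.9] F_M [ 40.9   0.8 -25.5] op 0.187 j [ 0.46 -0.15 -0.55  2.3   0.12  0.5  -0.42]
d [-1.4 -0.7  0.1] turn [-1.1  0.1  0.2]
clock: 15.85
tcp_pos: [513.9, -25.4, 118.3]
orientation: [2.118, 1.692, 0.477]
ft_force: [67.7, -20.7, -28.1]
opening: 0.192
t 15.85 tcpM [ -27.8 -113.6  118.3] W [513.9 -25.4 118.3] F_M [ 70.5  -5.8 -28.1] op 0.192 j [ 0.46 -0.17 -0.56  2.33  0.12  0.46 -0.44]
d [-0.5 -1.3 -0.3] turn [-0.9  2.   0.2]
```

The lever is at its stop at the predicted pose. I ease to a moderate steady pull.

```bash
python3 -m crank '[[0,-4,0.8,-2,0.2,1,0]]'; python3 st.py -28 -115 118 28
python3 -m crank '[[0,-4,0.8,-2,0,0.5,0]]'; python3 st.py -28 -115 118 28
```

```text
clock: 15.95
tcp_pos: [514.6, -25.7, 119.6]
orientation: [2.123, 1.695, 0.476]
ft_force: [46.4, -11.0, -37.3]
opening: 0.193
t 15.95 tcpM [ -27.1 -113.7  119.6] W [514.6 -25.7 119.6] F_M [ 47.7  -0.9 -37.3] op 0.193 j [ 0.46 -0.17 -0.55  2.32  0.11  0.47 -0.42]
d [-1.2 -1.1 -1.6] turn [-1.1  1.8  0.2]
clock: 16.05
tcp_pos: [514.4, -25.6, 119.7]
orientation: [2.125, 1.695, 0.477]
ft_force: [52.8, -10.5, -44.7]
opening: 0.192
t 16.05 tcpM [ -27.3 -113.7  119.7] W [514.4 -25.6 119.7] F_M [ 53.9   0.9 -44.7] op 0.192 j [ 0.46 -0.17 -0.55  2.32  0.11  0.47 -0.42]
d [-1.  -1.1 -1.7] turn [-1.2  1.8  0.2]
```

```bash
python3 -m crank '[[0,-2,0.4,-6.5,0,0,0]]'; python3 st.py -28 -115 118 28
python3 -m crank '[[0,-3,0.6,-6,0,0,0]]'; python3 st.py -28 -115 118 28
python3 - <<'E'
from station import imaging,bot
import cv2,numpy as np
p,d=imaging.get_image("scene"); a=cv2.resize(p[150:320,150:370],(528,408))
q,_=imaging.get_image("top"); b=cv2.resize(q[150:260,170:370],(272,150))
o=np.zeros((408,800,3),np.uint8); o[:,:528]=a; o[:150,528:]=np.clip(b*1.8,0,255)
cv2.imwrite("pics/s6.png",o[:,:,::-1]); s=bot.sense(); print(s['clock'],s['ft_force'],s['tcp_pos'])
E
```

```text
clock: 16.15
tcp_pos: [517.9, -25.9, 118.9]
orientation: [2.117, 1.688, 0.488]
ft_force: [-21.8, -2.4, 58.8]
opening: 0.192
t 16.15 tcpM [ -23.8 -113.2  118.9] W [517.9 -25.9 118.9] F_M [-20.8  -7.   58.8] op 0.192 j [ 0.46 -0.16 -0.56  2.32  0.12  0.45 -0.44]
d [-4.4 -0.9 -0.9] turn [-1.2  2.5  0.2]
clock: 16.25
tcp_pos: [520.7, -26.2, 119.7]
orientation: [2.108, 1.679, 0.499]
ft_force: [-16.1, -8.3, 46.4]
opening: 0.187
t 16.25 tcpM [ -21.  -112.9  119.7] W [520.7 -26.2 119.7] F_M [-13.9 -11.5  46.4] op 0.187 j [ 0.47 -0.16 -0.56  2.33  0.14  0.43 -0.45]
d [-7.3 -0.6 -1.7] turn [-1.1  3.2  0.2]
16.35 [-6.41816525 -6.0970007  32.04539822] [520.64362596 -26.21476092 119.75673435]
```

View pics/s6.png

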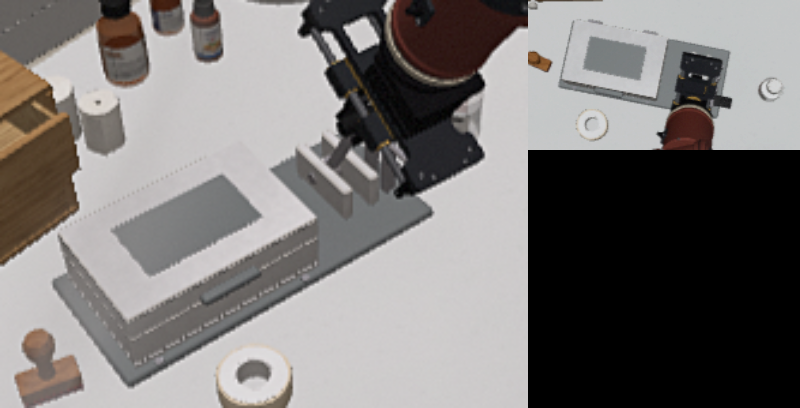

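The shell is shut, the paddle is flat in the top inset at (722,101), and tape, stamp and bottle are untouched. I corrected too far downwards, so I re-apply a mostly tangential pull.

```bash
python3 -m crank '[[0,-6,1.3,-2,0.2,1,0]]' ; python3 st.py -28 -115 118 28
python3 -m crank '[[0,-6,1.3,-3.5,0.2,1,0]]'; python3 st.py -28 -115 118 28
```

```text
clock: 16.45
tcp_pos: [516.3, -25.6, 119.3]
orientation: [2.119, 1.686, 0.489]
ft_force: [37.7, -4.7, -52.4]
opening: 0.188
t 16.45 tcpM [ -25.5 -113.3  119.3] W [516.3 -25.6 119.3] F_M [ 37.8   3.4 -52.4] op 0.188 j [ 0.46 -0.17 -0.56  2.33  0.12  0.45 -0.43]
d [-2.8 -1.1 -1.3] turn [-1.2  2.5  0.3]
clock: 16.55
tcp_pos: [514.5, -25.0, 118.7]
orientation: [2.126, 1.691, 0.485]
ft_force: [63.7, -15.5, -40.8]
opening: 0.188
t 16.55 tcpM [ -27.3 -113.   118.7] W [514.5 -25.  118.7] F_M [ 65.6  -1.7 -40.8] op 0.188 j [ 0.46 -0.17 -0.55  2.33  0.1   0.46 -0.42]
d [-1.1 -1.8 -0.7] turn [-1.5  2.   0.3]
```

```bash
python3 -m crank '[[0,-4.5,1,-3.6,0,0.5,0]]' ; python3 st.py -28 -115 118 28
python3 - <<'E'
from station import imaging,bot
for i in range(4):
    p,d=imaging.get_image("scene"); s=bot.sense(); print(s['clock'],s['ft_force'].round(1),s['tcp_pos'].round(1))
E
```

```text
clock: 16.65
tcp_pos: [515.2, -25.0, 118.8]
orientation: [2.126, 1.689, 0.488]
ft_force: [35.8, -12.5, -15.1]
opening: 0.19
t 16.65 tcpM [ -26.7 -112.9  118.8] W [515.2 -25.  118.8] F_M [ 37.6  -4.6 -15.1] op 0.19 j [ 0.46 -0.17 -0.55  2.33  0.11  0.46 -0.42]
d [-1.7 -1.7 -0.8] turn [-1.5  2.2  0.3]
16.7 [ 39.  -12.9 -20. ] [515.1 -25.  118.8]
16.75 [ 40.2 -12.6 -21.1] [515.1 -25.1 118.9]
16.8 [ 40.4 -12.1 -21. ] [515.1 -25.1 118.8]
16.85 [ 38.9 -12.1 -20.5] [515.1 -25.1 118.9]
```

Steady: about 27 N tangential against the 9 N spring, at the predicted end pose, and stiff to further pull, so it is on the stop. I hand in.

```bash
python3 - <<'E'
from station import workorder,bot
print(workorder.sign_off()); s=bot.sense(); print(s['clock'],s['ft_force'].round(1),s['tcp_pos'].round(1))
E
```

```text
the job is handed in; nothing more can be done
None
the job is handed in; nothing more can be done
```

I handed the job in at about 17 s with the shell shut, the catch flipped over and the lever held fully pulled, done in that order.

**Last checks**
- **Shell:** it was pressed down with 34 N. The press point ended at z = 80.1 mm (80 expected), and the seam looks closed in later views.
- **Catch:** it was pushed to its stop, with the fingertips at z = 74 mm and about 50 N. Pictures show the paddle flat outwards and the bar upright.
- **Lever:** the grip bar works out at about x = -36 to -37, z = 135 to 137 mm, against -38 and 135 expected. The pull was steady at about 27 N against the 9 N spring and stiff to further pull, so I take it to be on its stop. I did not check the lever angle separately in a picture.
- **Bystanders:** the tape roll, stamp and bottle look unmoved in the last picture, which was taken before the final pull was re-set.

**What went wrong**
- **First lever grip:** it was too shallow and crept up the bar, so I let the lever spring back and regripped about 10 mm deeper.
- **Hold adjustment:** while setting the final pull I let the lever back a few millimetres, then pulled it to the stop again.
- **Forces:** the peak wrist force during pulling was about 80 N. Some finger pushes went above 40 N, all through the fingers and not the arm or gripper body.

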